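# Bring out and shut the sample-card case

## Task

The sample case on the stand's sliding tray is full: pull the tray out until it comes to its stop, then lower the case's hinged lid, without slamming it, until it is fully shut. Leave the tray fully out, and leave the card piles, stapler, camera and cup where they stand.

Things in the scene. Friction and masses are not known exactly. Their poses are not given: they have to be found in the camera images.
- rack: fixed aluminium stand. Origin: centre of its base's underside (260 x 320 mm) on the table; x runs from its front (facing the robot) to its back, z up. Overhead a full-width clear top from x -130 to +40 mm, underside 287 mm above the table, with a light bar on its front 30 mm, top at 344 mm. Four 14 mm posts at x -120 and +30, y +-150 mm.
- tray (a joint): how far the tray is slid out to the stand's -x, m: 0 in, 0.09 at its stop; it stays where left, about 2.5 N moves it either way. Tray 240 mm wide, floor 20 mm above the table; on it, fixed, the grey case, 140 (x) x 200 (y) x 70 mm, rim 90 mm above the table, full of card decks.
- tray_pull (a point): centre of the top of the tray's pull, an upright black tab at the middle of the tray's front edge: 30 mm wide (y), 14 mm thick (x), top 75 mm above the table, 55 mm tall over the tray's floor. Axes as the stand's. 50 mm in front of the clear top's front edge when the tray is fully in.
- lid (a joint): opening angle of the case's lid, rad: 0 fully shut on the case (a hard stop), about 0.9 as it stands open. Hinged on the case's far rim, 90.5 mm above the table, 240 mm behind the tray pull; the white lid is a plate 140 (x) x 200 x 8 mm whose underside lies on the hinge line. The hinge is stiff: the lid stays at any angle; 1 to 5 N at the tab moves it.
- lid_tab (a point): grip point of the lid's tab, 166 mm from the hinge line along the lid, 4 mm above the lid's underside: a black tongue 24 mm wide (y), 10 mm thick, sticking out 40 mm past the middle of the lid's free edge. Turns with the lid: y is the stand's, -x points along the lid away from the hinge. When the lid is open, no room for a gripper pointing straight down: the top and light bar are in the way.
- stack_a: low pile of printed cards, 70 x 90 mm, 55 mm high, loose, beside the tray's path; origin at the centre of its underside
- stack_b: low pile of printed cards, 90 x 70 mm, 45 mm high, loose, beside the tray's path; origin at the centre of its underside
- stack_c: tall pile of printed cards, 100 x 100 mm, 140 mm high, loose, beside the stand; origin at the centre of its underside
- stack_d: pile of printed cards, 100 x 100 mm, 110 mm high, loose, beside the stand; origin at the centre of its underside
- stapler: stapler, 140 mm long, 53 mm high, loose; origin at the centre of its underside
- camera: black photo camera, 130 mm wide, 105 mm high, loose, lens towards its -x; origin at the centre of its underside
- cup: white plastic cup, 76 mm wide, 95 mm high, loose; origin at the centre of its underside

How it is judged (in metres and radians):
On the way, in this order (a step that is already met when the one before it is completed fails the run):
1. the tray is pulled out to its stop (value of joint tray above 0.084 m), for 0.2 s.
2. the lid is shut on the case (value of joint lid below 0.025 rad), for 0.2 s.
At the end, for the whole second after the job is handed in: The tray is out at its stop (within 6 mm of its full 90 mm), the lid is shut (opening below 0.025 rad, about 4 mm at the tab), and both are at rest (value of joint tray above 0.084 m and value of joint lid below 0.025 rad and velocity of joint lid below 0.05 rad/s and velocity of joint tray between -0.01 and 0.01 m/s); the robot touches nothing.
It fails at once if the lid is slammed (closes faster than 3 rad/s) (velocity of joint lid below -3 rad/s).
It fails at once if a card pile, the stapler, the camera or the cup is moved by more than 20 mm or tipped (distance of any of stack_a, stack_b, stack_c, stack_d, stapler, camera, cup from where it was at the start of the episode above 0.02 m or angle between any of stack_a, stack_b, stack_c, stack_d, stapler, camera, cup's own z axis and vertical above 0.3 rad).
It also fails if it takes over 56 s, if anything falls off the work surface, if the arm or the gripper's body presses on something with over 40 N, if the wrist force passes 120 N, or if a joint passes its speed limit or range.

## Robot

A 6-joint arm with a two-finger parallel gripper is mounted at the origin on the work surface. World frame = base frame: x ahead of the robot, y to its left, z up, the work surface at z = 0. Lengths are in mm, angles in rad, forces in N, time in s.
With the tool pointing down it reaches from about 275 to 850 mm from the base axis. Payload 5.2 kg.
Tool frame: the origin (TCP) lies on the centre line of the jaws, within the pads' length; the fingertips stand robot.tip_reach ahead of it and the grasp point (between the pads) lies 2 mm behind it (robot.tip_reach is the distance from the TCP to the fingertips, in mm); z points along the fingers, y is the line along which they close (so a half turn about z gives the same grasp; the last joint's range is limited). The gripper opens to 85 mm and grips with 20 to 120 N. Pads are 22 mm wide; open, the fingers measure 114 mm over their backs; the gripper's body (76 mm by 85 mm) begins 54 mm behind the grasp point. The pads swing forward as they close: fully open they stand 13 mm farther back than shut.
Start: joints at [0.96, 0.259, 1.535, -0, 1.348, -0.203], TCP at [218.104, 504.912, 248.31] pointing down, gripper open.
Joint ranges: [-3.14, 3.14], [-0.91, 2.08], [0.19, 2.58], [-1.22, 4.36], [0.22, 2.71], [-3.12, 3.12]. Speed limits (rad/s): [2.57, 2.57, 3.14, 3.14, 3.14, 3.14].

## Interface

Orientations are given as [roll, pitch, yaw] about the fixed x, y, z axes, in that order (R = Rz(yaw) Ry(pitch) Rx(roll)).
In Python, from rig import observe, eyes, order, robot gives the robot as it stands.
- The arm moves only by the tool play_rows, never from a script. Its argument "increments" is a list that holds one entry, the list of rows, each a list of 7 numbers: the shift along the tool's x, y, z in m, then the turn, a rotation vector about the tool's x, y, z in rad, then the finger opening in m, from 0 to 0.0854. A call has 1 to 10 rows; each row shifts and turns the commanded pose from where the row before left it, along the tool's axes as they then stand; what a row does not reach is not made up. A row lasts 1/8 s, in which the tool goes at most 62.5 mm and 10.7 degrees, less where a joint would pass 70% of its speed; a pose out of reach is approached as far as the arm can. A call is refused whole if a number of a shift passes 0.0625 or a number of a turn 0.188, either way. A call with a gripper value outside its range is refused whole. The fingers move at their own pace and stop on an object; "force" is the grip in N (left out, the last holds). Time passes only in rows, so rows that do not move let the fingers close. It gives the time, the measured TCP pose, the force, the opening and the grip force at its end, in the units of the state.
- observe(): the state, without advancing time (a new reading comes with each control period).
- eyes.read_camera(name): name is "side" or "top" or "wrist"; returns a dict with "img" (480x640x3 uint8, blue, green, red), "z_map" (480x640 float32, mm along the optical axis (not along the pixel's ray), 0 where there is no reading), "fx", "fy", "cx", "cy" (pixels), "extrinsics" (4x4, takes a point from camera to world coordinates); the wrist camera has in their place "mount" (4x4, takes a point from camera to tool coordinates, whose origin is the TCP and whose axes are the flange's). Camera axes: x right, y down, z forward; pixel columns grow to the right and rows downward; lengths in mm; the calibration is good to about 2 mm. A picture is of the moment at which its call begins: read the wrist's pose just before it.
- order.hand_in(): hands the job in; it is judged then, once.
Trained networks look in the newest picture that a camera, given by its name, has taken for a name from the list of things; names that differ only in an ending like _2 or _b are one class to them, and where a whole thing is asked for, a point or a joint stands for the part that bears it (a point fixed in the world has none). Each returns a list of dicts, best first, with "conf" (0 to 1); they miss things now and then, are a little off and sometimes report something else, mostly with a low value. They report only what shows in the picture. A call takes as long as a camera call.
- eyes.silhouettes(camera, target): "pixels" (480x640 bool, what is visible of it) and "pixel" ([column, row] in pixels, amid what is visible of it).
The state is a dict: "t": time; "joint_pos": joint angles; "joint_vel": joint speeds; "joint_torque": joint torques, N m; "tcp_pos": TCP position; "tcp_rot": TCP orientation; "ft_force": force on the tool from outside, world axes, zero at the start; "wrist_torque": the same for the moment, N m; "grip_width": opening from 0.0 (shut) to 1.0 (fully open); "grip_force": force on a finger pad.
Only numpy, scipy, OpenCV 4.12 (cv2) and the standard library are available. Lean on these libraries where they do the work, as an engineer would, in place of code of your own. Each camera call takes 0.05 s, during which the arm holds its last target. There are 200 camera calls.

## Working session

There is one attempt and no reset: what is moved stays moved. The work goes in short steps, Python scripts to look and compute and a tool call to move; the robot and the scene stay as the last step left them, time stands still between calls to the robot, and variables do not carry over. Pictures are saved under pics/ and viewed, at most 10 in all, crops included, and the job is handed in when it is done.

Besides the shell and the picture viewer there is one more tool, called after "Emit:" as name(argument=value, ...) on one line, values as JSON. play_rows: Moves the arm, as the interface text tells. Its arguments: {"type":"object","properties":{"increments":{"type":"array","items":{"type":"array","items":{"type":"array","items":{"type":"number"}}}},"force":{"type":"number"}},"required":["increments"]}

```bash
mkdir -p pics; ls; cat > h.py <<'E'
import numpy as np, cv2
from rig import observe, eyes, order, robot
from scipy.spatial.transform import Rotation as R
def cam(n):
    s=observe(); c=eyes.read_camera(n)
    if 'extrinsics' in c: E=np.array(c['extrinsics'])
    else:
        T=np.eye(4);T[:3,:3]=R.from_euler('xyz',s['tcp_rot']).as_matrix();T[:3,3]=s['tcp_pos'];E=T@np.array(c['mount'])
    c['E']=E; return c
def pts(c,mask):
    v,u=np.nonzero(mask&(c['z_map']>0)); z=c['z_map'][v,u]
    P=np.stack([(u-c['cx'])/c['fx']*z,(v-c['cy'])/c['fy']*z,z],1)
    return P@c['E'][:3,:3].T+c['E'][:3,3]
E
python3 - <<'E'
from h import *
np.set_printoptions(precision=1,suppress=True)
print(observe(),robot.tip_reach)
for n in ['side','top']:
    c=cam(n); cv2.imwrite(f'pics/{n}0.png',c['img']); print(n,c['E'])
    for t in ['rack','tray','tray_pull','lid','lid_tab','stack_a','stapler','camera','cup']:
        for d in eyes.silhouettes(n,t)[:4]:
            p=pts(c,d['pixels'])
            print(t,round(d['conf'],2),d['pixel'],d['pixels'].sum(),np.median(p,0) if len(p) else 0, np.percentile(p,[3,97],axis=0).ravel() if len(p) else 0)
E
```

```text
pics
{'t': 0.0, 'joint_pos': array([ 1. ,  0.3,  1.5, -0. ,  1.3, -0.2]), 'joint_vel': array([ 0., -0., -0.,  0., -0.,  0.]), 'joint_torque': array([  0. , -44.6, -29.1,  -0. ,   0. ,  -0. ]), 'tcp_pos': array([217.8, 504.5, 247.4]), 'tcp_rot': array([-3.1, -0. ,  2.7]), 'ft_force': array([-0.8,  0.1, -0.6]), 'wrist_torque': array([ 0.,  0., -0.]), 'grip_force': 0.0, 'grip_width': 0.9999526112540014} 17.0
side [[   0.9   -0.2    0.4  183.3]
 [  -0.4   -0.5    0.7 -837.5]
 [   0.    -0.8   -0.5  697.2]
 [   0.     0.     0.     1. ]]
rack 0.43 [398.4, 223.7] 989 [736.3 -77.8 159.4] [ 679.5 -160.2   90.1  796.9   30.8  223.6]
tray 0.62 [361.7, 270.3] 9992 [661.6 -89.6  49.7] [ 549.1 -183.4   16.2  795.6   38.4  186.3]
tray 0.31 [398.1, 224.7] 964 [737.9 -78.1 157. ] [ 679.5 -160.9   89.8  796.9   30.5  223.3]
tray_pull 0.98 [361.2, 269.8] 9768 [661.7 -89.3  50.8] [ 549.4 -180.1   16.3  794.9   37.6  186. ]
lid 0.91 [398.1, 226.2] 947 [736.3 -82.6 159.4] [ 679.4 -160.9   90.   796.    22.2  223.5]
lid_tab 0.9 [400.3, 228.6] 947 [739.  -79.  155.7] [ 679.7 -160.2   89.   799.5   26.4  22
[... 1327 characters left out ...]
467.3 110.1  31.9 548.4 179.5  51.4]
stack_a 0.92 [454.0, 199.0] 1877 [ 712.  -332.7  137.7] [ 671.2 -388.4   27.4  768.9 -288.6  145.9]
stack_a 0.87 [274.8, 273.0] 832 [507.7 143.6  44.2] [465.6 107.9  13.6 551.  179.9  51.5]
stack_a 0.75 [249.9, 223.2] 1552 [631.2 212.5 109. ] [583.9 159.7  16.8 690.2 265.7 116.6]
stack_a 0.68 [426.5, 267.6] 926 [ 542.4 -279.7   54. ] [ 502.7 -325.     5.9  585.6 -238.    61.8]
stapler 0.62 [225.5, 279.4] 636 [488.5 280.   42.2] [440.4 229.2   6.5 535.  326.8  57.7]
camera 0.65 [489.9, 285.8] 1883 [ 491.6 -436.4   80.9] [ 423.8 -507.3   27.4  544.3 -391.4  108. ]
cup 0.75 [487.3, 243.0] 730 [ 626.8 -442.7   52.8] [ 586.9 -467.     1.5  653.2 -399.3   98.8]
```

```bash
python3 - <<'E'
import cv2
a=cv2.imread('pics/side0.png'); cv2.imwrite('pics/sc.png',cv2.resize(a[140:410,220:540],(800,600*9//8*8//9)[:2] if 0 else (711,600)))
a=cv2.imread('pics/top0.png'); cv2.imwrite('pics/tc.png',cv2.resize(a[140:320,200:520],(800,450)))
E
```

```text
(no output)
```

View pics/sc.png

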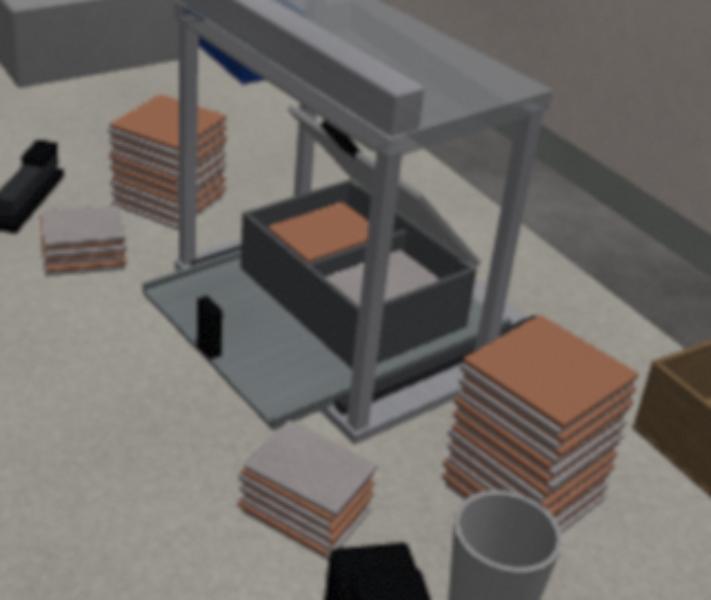

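View pics/tc.png

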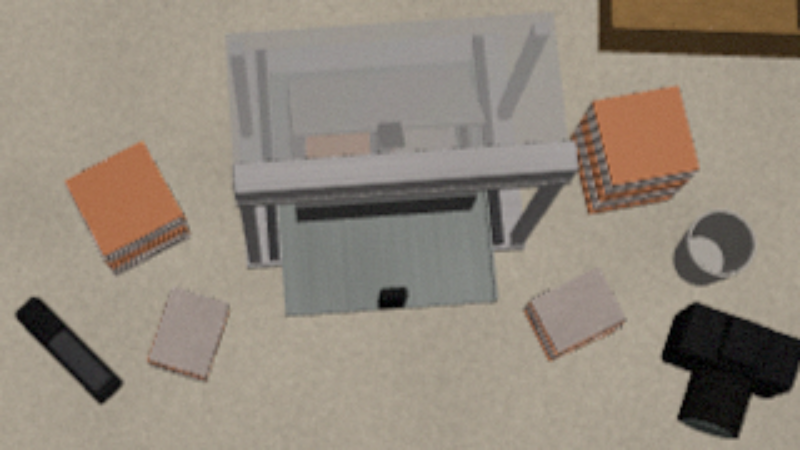

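The pictures show the black pull near side px (314,286) / top px (357,258). The lid tab is near side px (373,202), and the low piles stand on both sides of the tray's path.

```bash
python3 - <<'E'
from h import *
np.set_printoptions(precision=1,suppress=True)
def blob(c,u,v,r,th=45):
    g=c['img'].max(2)<th; m=np.zeros_like(g); m[v-r:v+r,u-r:u+r]=1
    n,l=cv2.connectedComponents((g&m).astype(np.uint8)); 
    return l==l[v,u] if l[v,u] else (g&m)
s=cam('side');t=cam('top')
for n,c,u,v,r in [('pull s',s,314,286,22),('pull t',t,357,258,14),('tab s',s,373,202,14),('tab t',t,356,194,8)]:
    m=blob(c,u,v,r,45 if 'tab t'!=n else 110); p=pts(c,m); vv,uu=np.nonzero(m)
    print(n,m.sum(),uu.min(),uu.max(),vv.min(),vv.max(),np.percentile(p,[2,50,98],axis=0).ravel() if len(p) else 0)
    if n[:4]=='pull':
        q=p[p[:,2]>np.percentile(p[:,2],98)-6]; print('  top',len(q),q.mean(0),q.min(0),q.max(0))
# tray yaw: tray floor points in the top view
for c,n in((t,'top'),(s,'side')):
    P=pts(c,np.ones((480,640),bool))
    k=(abs(P[:,2]-20)<9)&(P[:,0]>535)&(P[:,0]<640)&(abs(P[:,1]+75)<150)
    k=P[k]; # front edge
    e=[]
    for y in range(-170,30,10):
        w=k[abs(k[:,1]-y)<5]
        if len(w)>8: e.append((y,np.percentile(w[:,0],3)))
    e=np.array(e); f=np.polyfit(e[:,0],e[:,1],1); print(n,'front edge slope',f, 'resid',(np.polyval(f,e[:,0])-e[:,1]).std(),'y',np.percentile(k[:,1],[1,99]))
# light bar (z~344) and lid plane
P=pts(t,np.ones((480,640),bool)); b=P[(abs(P[:,2]-344)<8)&(P[:,0]>500)]
r=cv2.minAreaRect(b[:,:2].astype(np.float32)); print('bar',len(b),r)
d=eyes.silhouettes('side','lid')[0]; p=pts(s,d['pixels']); p=p[(p[:,2]>100)&(p[:,2]<230)]
print('lid side',len(p)); np.save('lid.npy',p)
from scipy.linalg import svd
for _ in range(5):
    m=p.mean(0); n=svd(p-m,full_matrices=False)[2][2]; p=p[abs((p-m)@n)<8]
print(len(p),m,n,np.degrees(np.arccos(abs(n[2]))),p[p[:,2].argmax()],p[p[:,2].argmin()])
E
```

```text
pull s 254 309 319 274 301 [546.7 -95.5  21.9 550.4 -89.2  52.6 560.8 -70.7  74.6]
  top 61 [553.  -83.3  72.4] [546.9 -96.2  68.7] [560.6 -67.   75.4]
pull t 71 351 361 255 262 [546.8 -90.1  40.1 551.4 -78.6  73.  561.8 -65.6  82. ]
  top 19 [554.5 -77.5  78.7] [547.  -86.9  76.4] [561.4 -67.8  82.1]
tab s 96 365 380 195 210 [ 621.2 -162.   196.4  687.1  -74.4  216.2  704.1  -59.2  285.6]
tab t 3 351 359 194 200 [650.5 -66.5 306.1 656.4 -62.1 311.9 663.3 -48.9 312.9]
top front edge slope [ -0.1 542. ] resid 1.4000717561617957 y [-202.6   64.6]
side front edge slope [ -0.1 539.1] resid 0.45821362730748555 y [-206.    67.1]
bar 1802 ((623.9490966796875, -72.65983581542969), (32.95547103881836, 320.214599609375), 6.133646011352539)
lid side 888
874 [731.4 -79.2 165.1] [-0.8 -0.1 -0.6] 49.84060223005222 [679.6 -61.9 228.6] [ 792.7 -133.2  100.1]
```

```bash
cat >> h.py <<'E'
YAW=0.105
def Rt(tilt,flip=0):
    "tool pointing down turned forward by tilt, y along stand y; flip: half turn about z"
    return R.from_euler('z',YAW)*R.from_euler('y',-tilt)*R.from_euler('xyz',[np.pi,0,0])*R.from_euler('z',np.pi*flip)
def plan(p,rot,n):
    "n equal rows to the target pose, tool axes, constant world-direction shift"
    s=observe(); R0=R.from_euler('xyz',s['tcp_rot']); d=(np.array(p)-s['tcp_pos'])/n/1000
    rv=(R0.inv()*rot).as_rotvec()/n; r=R0
    print('rotvec/row',rv.round(3))
    for i in range(n):
        print((r.inv().apply(d)).round(4).tolist()); r=r*R.from_rotvec(rv)
E
python3 - <<'E'
from h import *
print(dir(robot)); c=eyes.read_camera('wrist'); print(np.array(c['mount']).round(2)); s=observe();print(s['tcp_rot'])
for f in (0,1): print(f); plan([490,-85,240],Rt(0,f),14 if f else 16)
E
```

```text
['IKError', '__class__', '__delattr__', '__dict__', '__dir__', '__doc__', '__eq__', '__format__', '__ge__', '__getattribute__', '__getstate__', '__gt__', '__hash__', '__init__', '__init_subclass__', '__le__', '__lt__', '__module__', '__ne__', '__new__', '__reduce__', '__reduce_ex__', '__repr__', '__setattr__', '__sizeof__', '__str__', '__subclasshook__', '__weakref__', 'tip_reach']
[[  -0.     -0.95   -0.31   78.92]
 [   1.     -0.     -0.     -0.25]
 [   0.     -0.31    0.95 -126.19]
 [   0.      0.      0.      1.  ]]
[-3.14155240e+00 -1.69627354e-05  2.73378615e+00]
0
rotvec/row [-0.     0.     0.164]
[-0.0302, -0.0271, 0.0005]
[-0.0342, -0.0218, 0.0005]
[-0.0374, -0.0159, 0.0005]
[-0.0395, -0.0096, 0.0005]
[-0.0405, -0.003, 0.0005]
[-0.0404, 0.0037, 0.0005]
[-0.0393, 0.0102, 0.0005]
[-0.0371, 0.0165, 0.0005]
[-0.0339, 0.0224, 0.0005]
[-0.0298, 0.0276, 0.0005]
[-0.0249, 0.0321, 0.0005]
[-0.0193, 0.0357, 0.0005]
[-0.0132, 0.0384, 0.0005]
[-0.0067, 0.04, 0.0005]
[-0.0001, 0.0406, 0.0005]
[0.0066, 0.0401, 0.0005]
1
rotvec/row [-0.    -0.    -0.037]
[-0.0345, -0.031, 0.0006]
[-0.0334, -0.0322, 0.0006]
[-0.0322, -0.0334, 0.0006]
[-0.0309, -0.0346, 0.0006]
[-0.0296, -0.0357, 0.0006]
[-0.0283, -0.0368, 0.0006]
[-0.027, -0.0378, 0.0006]
[-0.0256, -0.0387, 0.0006]
[-0.0241, -0.0396, 0.0006]
[-0.0227, -0.0405, 0.0006]
[-0.0212, -0.0413, 0.0006]
[-0.0196, -0.042, 0.0006]
[-0.0181, -0.0427, 0.0006]
[-0.0165, -0.0434, 0.0006]
```

Emit:
play_rows(increments=[[[-0.0345, -0.031, 0.0006, 0, 0, -0.037, 0.085], [-0.0334, -0.0322, 0.0006, 0, 0, -0.037, 0.085], [-0.0322, -0.0334, 0.0006, 0, 0, -0.037, 0.085], [-0.0309, -0.0346, 0.0006, 0, 0, -0.037, 0.085], [-0.0296, -0.0357, 0.0006, 0, 0, -0.037, 0.085], [-0.0283, -0.0368, 0.0006, 0, 0, -0.037, 0.085], [-0.027, -0.0378, 0.0006, 0, 0, -0.037, 0.085], [-0.0256, -0.0387, 0.0006, 0, 0, -0.037, 0.085], [-0.0241, -0.0396, 0.0006, 0, 0, -0.037, 0.085], [-0.0227, -0.0405, 0.0006, 0, 0, -0.037, 0.085]]])

```text
t: 2.45
tcp_pos: [413.6, 82.4, 242.6]
tcp_rot: [3.142, 0.001, 3.105]
ft_force: [0.2, -0.2, 0.5]
grip_width: 0.997
grip_force: 0.0
```

Emit:
play_rows(increments=[[[-0.0212, -0.0413, 0.0006, 0, 0, -0.037, 0.085], [-0.0196, -0.042, 0.0006, 0, 0, -0.037, 0.085], [-0.0181, -0.0427, 0.0006, 0, 0, -0.037, 0.085], [-0.0165, -0.0434, 0.0006, 0, 0, -0.037, 0.085], [0, 0, 0, 0, 0, 0, 0.085], [0, 0, 0, 0, 0, 0, 0.085]]])

```text
t: 3.2
tcp_pos: [491.0, -83.9, 239.6]
tcp_rot: [3.141, -0.001, -3.032]
ft_force: [0.4, 0.3, 0.2]
grip_width: 0.995
grip_force: 0.0
```

```bash
python3 - <<'E'
from h import *
np.set_printoptions(precision=1,suppress=True)
c=cam('wrist'); cv2.imwrite('pics/w1.png',c['img'])
for t in ['tray_pull','lid_tab','lid','tray']:
    for d in eyes.silhouettes('wrist',t)[:2]:
        p=pts(c,d['pixels']); print(t,round(d['conf'],2),d['pixel'],d['pixels'].sum(),np.percentile(p,[3,50,97],axis=0).ravel() if len(p) else 0)
P=pts(c,np.ones((480,640),bool)); 
q=P[(abs(P[:,2]-75)<5)&(abs(P[:,0]-555)<25)&(abs(P[:,1]+80)<35)]
print('pull top',len(q),np.percentile(q,[2,50,98],axis=0) if len(q) else 0, cv2.minAreaRect(q[:,:2].astype(np.float32)) if len(q) else 0)
plan([555,-79.5,130],Rt(0,1),6)
E
```

```text
tray_pull 0.63 [310.7, 363.0] 46652 [ 547.1 -180.5   19.3  639.2  -71.5   21.6  708.9   35.1   90. ]
lid 0.15 [314.2, 363.7] 48985 [ 546.9 -186.6   19.   641.8  -70.3   21.6  718.6   46.4   90.1]
tray 0.73 [309.9, 361.0] 46831 [ 547.1 -180.7   19.3  639.2  -71.6   21.6  708.7   35.    90. ]
pull top 658 [[546.7 -94.1  70.3]
 [552.6 -80.2  75.1]
 [560.4 -66.2  76.7]] ((553.6435546875, -80.13671112060547), (13.380579948425293, 28.981788635253906), 5.276482582092285)
rotvec/row [-0.  0.  0.]
[-0.0106, -0.0006, 0.0184]
[-0.0106, -0.0005, 0.0184]
[-0.0106, -0.0005, 0.0184]
[-0.0106, -0.0005, 0.0184]
[-0.0106, -0.0005, 0.0184]
[-0.0106, -0.0005, 0.0184]
```

View pics/w1.png

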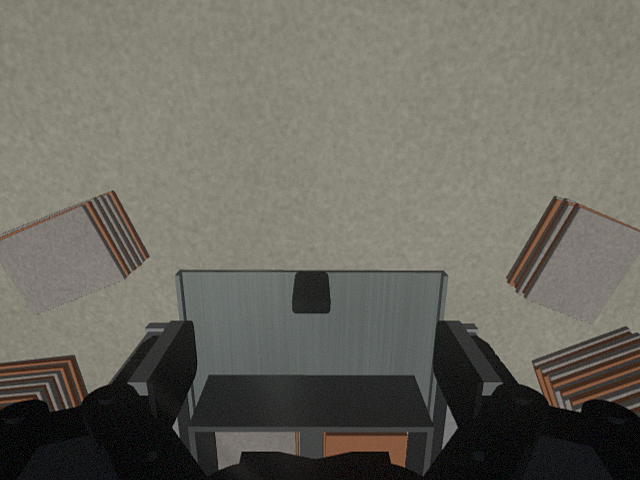

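The pull's top centre is (553.6, -80.1, 75), and all three views agree. I'll tilt the tool 0.25 rad so the wrist stays clear of the light bar.

```bash
python3 - <<'E'
from h import *
plan([535,-82,130],Rt(.25,1),5)
E
```

```text
rotvec/row [ 0.    -0.05   0.001]
[-0.0087, -0.0007, 0.022]
[-0.0076, -0.0007, 0.0224]
[-0.0065, -0.0007, 0.0228]
[-0.0053, -0.0007, 0.0231]
[-0.0042, -0.0007, 0.0233]
```

Emit:
play_rows(increments=[[[-0.0087, -0.0007, 0.022, 0, -0.05, 0, 0.085], [-0.0076, -0.0007, 0.0224, 0, -0.05, 0, 0.085], [-0.0065, -0.0007, 0.0228, 0, -0.05, 0, 0.085], [-0.0053, -0.0007, 0.0231, 0, -0.05, 0, 0.085], [-0.0042, -0.0007, 0.0233, 0, -0.05, 0, 0.085], [0, 0, 0.025, 0, 0, 0, 0.085], [0, 0, 0.025, 0, 0, 0, 0.085], [0, 0, 0.025, 0, 0, 0, 0.085], [0, 0, 0, 0, 0, 0, 0.085]]])

```text
t: 4.58
tcp_pos: [552.5, -79.7, 55.7]
tcp_rot: [3.14, 0.247, -3.031]
ft_force: [-0.5, 1.0, -0.1]
grip_width: 0.995
grip_force: 0.0
```

Emit:
play_rows(increments=[[[0, 0, 0, 0, 0, 0, 0.02], [0, 0, 0, 0, 0, 0, 0.02], [0, 0, 0, 0, 0, 0, 0.02], [0, 0, 0, 0, 0, 0, 0.02], [0, 0, 0, 0, 0, 0, 0.02], [0, 0, 0, 0, 0, 0, 0.02]]], force=40)

```text
t: 5.32
tcp_pos: [553.8, -79.9, 58.4]
tcp_rot: [3.14, 0.251, -3.032]
ft_force: [-1.4, 5.7, 7.8]
grip_width: 0.341
grip_force: 40.3
```

Emit:
play_rows(increments=[[[0.0116, 0, -0.003, 0, 0, 0, 0.02], [0.0116, 0, -0.003, 0, 0, 0, 0.02], [0.0116, 0, -0.003, 0, 0, 0, 0.02], [0.0116, 0, -0.003, 0, 0, 0, 0.02], [0.0116, 0, -0.003, 0, 0, 0, 0.02], [0.0116, 0, -0.003, 0, 0, 0, 0.02], [0.0116, 0, -0.003, 0, 0, 0, 0.02], [0.0039, 0, -0.001, 0, 0, 0, 0.02], [0.0019, 0, -0.0005, 0, 0, 0, 0.02], [0, 0, 0, 0, 0, 0, 0.02]]])

```text
t: 6.58
tcp_pos: [468.3, -89.2, 58.5]
tcp_rot: [3.139, 0.257, -3.035]
ft_force: [30.2, 20.5, -16.9]
grip_width: 0.339
grip_force: 44.0
```

Emit:
play_rows(increments=[[[0.0019, 0, -0.0005, 0, 0, 0, 0.02], [0, 0, 0, 0, 0, 0, 0.02], [0, 0, 0, 0, 0, 0, 0.02]]])

```text
t: 6.95
tcp_pos: [468.0, -89.3, 58.7]
tcp_rot: [3.14, 0.259, -3.035]
ft_force: [41.0, 25.2, -26.7]
grip_width: 0.34
grip_force: 44.5
```

```bash
python3 - <<'E'
from h import *
np.set_printoptions(precision=1,suppress=True)
for n in('side','top'):
    s=cam(n); P=pts(s,np.ones((480,640),bool))
    k=P[(abs(P[:,2]-20)<9)&(P[:,0]>440)&(P[:,0]<560)&(abs(P[:,1]+85)<90)]
    e=[]
    for y in range(-160,0,10):
        w=k[abs(k[:,1]-y)<5]
        if len(w)>8: e.append((y,np.percentile(w[:,0],3)))
    e=np.array(e); f=np.polyfit(e[:,0],e[:,1],1); print(n,f,np.polyval(f,-80))
    if n=='side':
        cv2.imwrite('pics/s2.png',cv2.resize(s['img'][140:410,220:540],(711,600)))
        for d in eyes.silhouettes('side','lid')[:2]:
            p=pts(s,d['pixels']); p=p[(p[:,2]>100)&(p[:,2]<250)]; m=np.median(p,0); nn=np.linalg.svd(p-p.mean(0),full_matrices=False)[2][2]; print(d['conf'],len(p),m,nn)
        p=np.load('lid.npy')
print(observe()['ft_force'])
E
```

```text
side [ -0.1 452.9] 462.01236602540484
0.74 694 [629.9 -88.9 189.8] [-0.8 -0.1 -0.6]
top [ -0.3 464. ] 485.1788685900409
[ 40.2  25.3 -26.5]
```

View pics/s2.png

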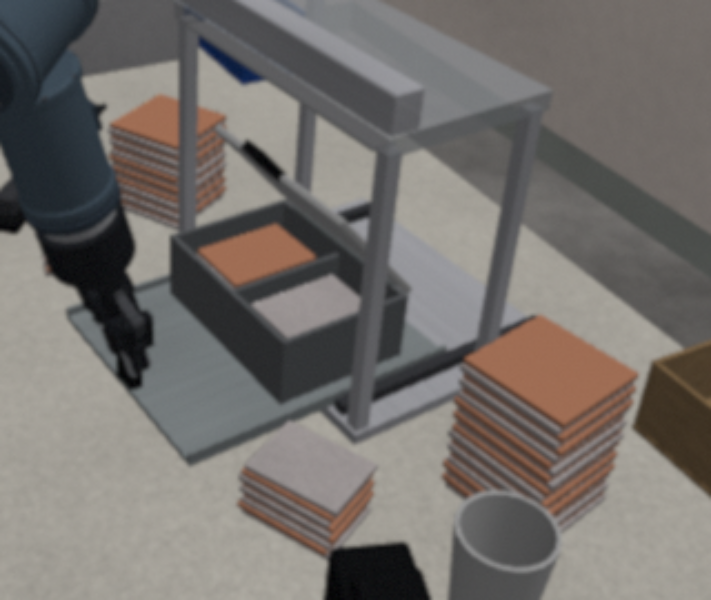

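Emit:
play_rows(increments=[[[0, 0, 0, 0, 0, 0, 0.085], [0, 0, 0, 0, 0, 0, 0.085], [0, 0, 0, 0, 0, 0, 0.085], [0, 0, 0, 0, 0, 0, 0.085], [0, 0, 0, 0, 0, 0, 0.085], [0, 0, -0.03, 0, 0, 0, 0.085], [0, 0, -0.03, 0, 0, 0, 0.085], [0, 0, -0.03, 0, 0, 0, 0.085], [0, 0, -0.02, 0, 0, 0, 0.085], [0, 0, 0, 0, 0, 0, 0.085]]])

```text
t: 8.35
tcp_pos: [436.0, -94.7, 165.4]
tcp_rot: [-3.139, 0.253, -3.031]
ft_force: [-1.0, -0.2, -0.3]
grip_width: 0.995
grip_force: 0.0
```

```bash
python3 - <<'E'
from h import *
np.set_printoptions(precision=2,suppress=True)
def edge(P):
    k=P[(abs(P[:,2]-20)<9)&(P[:,0]>440)&(P[:,0]<560)&(abs(P[:,1]+85)<90)]
    e=[]
    for y in range(-160,0,10):
        w=k[abs(k[:,1]-y)<5]
        if len(w)>8: e.append((y,np.percentile(w[:,0],3)))
    e=np.array(e); f=np.polyfit(e[:,0],e[:,1],1); return f,np.polyval(f,-80)
for n in('wrist','side','top'):
    c=cam(n); P=pts(c,np.ones((480,640),bool))
    try: print(n,edge(P))
    except Exception as x: print(n,x)
    q=P[(abs(P[:,2]-75)<5)&(abs(P[:,0]-464)<25)&(abs(P[:,1]+89)<35)]
    if len(q)>5: print(' pull top',len(q),np.percentile(q,[2,50,98],axis=0).ravel(), cv2.minAreaRect(q[:,:2].astype(np.float32)))
    if n=='side':
        m=eyes.silhouettes('side','lid')[0]['pixels']; p=pts(c,m)
        p=p[(p[:,2]>100)&(p[:,2]<250)]
        for _ in range(4):
            a=p.mean(0); nn=np.linalg.svd(p-a,full_matrices=False)[2][2]; p=p[abs((p-a)@nn)<6]
        Rz=R.from_euler('z',-.1).as_matrix(); ns=Rz@nn; print('lid n (stand)',ns,'angle',np.arctan2(ns[0],ns[2]),len(p))
        g=c['img'].max(2)<50; mm=np.zeros_like(g); mm[190:230,320:360]=1
        q=pts(c,g&mm); q=q[q[:,2]>150]; print('tab',len(q),np.percentile(q,[2,50,98],axis=0))
print(observe()['tcp_pos'])
E
```

```text
wrist (array([ -0.1, 453.1]), np.float64(461.4748059900083))
 pull top 1158 [ 461.36 -103.23   70.48  466.94  -89.09   74.93  475.51  -74.99   76.35] ((468.82049560546875, -89.11245727539062), (14.597127914428711, 29.905696868896484), 7.501513957977295)
side (array([ -0.11, 453.58]), np.float64(462.3669393958908))
 pull top 67 [ 462.48 -104.24   70.61  468.04  -90.82   72.83  475.22  -76.1    75.33] ((469.30950927734375, -90.18804931640625), (13.272092819213867, 29.467151641845703), 6.795143127441406)
lid n (stand) [-0.77 -0.02 -0.64] angle -2.2662169081523666 686
tab 103 [[591.07 -87.79 199.49]
 [600.84 -84.03 217.69]
 [618.73 -67.86 229.9 ]]
top (array([ -0.22, 454.81]), np.float64(472.2759424738754))
 pull top 38 [ 462.79 -102.24   71.13  470.97  -86.41   74.78  477.14  -75.46   79.73] ((469.5848693847656, -88.71797943115234), (13.165170669555664, 28.252286911010742), 12.108059883117676)
[434.84 -93.74 162.95]
```

The pull is now at (469,-89), where the full-out position measured from the light bar should be. The force also rose while the arm stood still, so the tray is at its stop. The lid is at about 0.87 rad. Next I'll close the fingers and tilt the tool to reach over the tab's end.

```bash
cat >> h.py <<'E'
def S(s,z): return np.array([707.6+s*np.cos(YAW),-64+s*np.sin(YAW),z])
def sz():
    p=observe()['tcp_pos']; return ((p-S(0,0))@np.array([np.cos(YAW),np.sin(YAW),0]),(p-S(0,0))@np.array([-np.sin(YAW),np.cos(YAW),0]),p[2])
E
python3 - <<'E'
from h import *
plan(S(-176,317),Rt(.873,1),8)
E
```

```text
rotvec/row [ 0.    -0.078  0.   ]
[-0.0167, 0.0001, -0.0156]
[-0.0178, 0.0001, -0.0143]
[-0.0189, 0.0001, -0.0129]
[-0.0198, 0.0001, -0.0113]
[-0.0207, 0.0001, -0.0098]
[-0.0214, 0.0001, -0.0081]
[-0.0219, 0.0001, -0.0064]
[-0.0224, 0.0001, -0.0047]
```

Emit:
play_rows(increments=[[[-0.0167, 0, -0.0156, 0, -0.078, 0, 0], [-0.0178, 0, -0.0143, 0, -0.078, 0, 0], [-0.0189, 0, -0.0129, 0, -0.078, 0, 0], [-0.0198, 0, -0.0113, 0, -0.078, 0, 0], [-0.0207, 0, -0.0098, 0, -0.078, 0, 0], [-0.0214, 0, -0.0081, 0, -0.078, 0, 0], [-0.0219, 0, -0.0064, 0, -0.078, 0, 0], [-0.0224, 0, -0.0047, 0, -0.078, 0, 0], [0, 0, 0, 0, 0, 0, 0], [0, 0, 0, 0, 0, 0, 0]]])

```text
t: 9.8
tcp_pos: [532.6, -83.2, 316.9]
tcp_rot: [3.14, 0.871, -3.033]
ft_force: [-0.5, 0.4, 0.3]
grip_width: 0.001
grip_force: 0.0
```

```bash
python3 - <<'E'
from h import *
np.set_printoptions(precision=1,suppress=True)
print(sz(),observe()['joint_pos'].round(2),observe()['grip_width'])
c=cam('wrist'); cv2.imwrite('pics/w3.png',c['img'])
P=pts(c,np.ones((480,640),bool))
X=(P-S(0,0))@R.from_euler('z',YAW).as_matrix()
k=X[(X[:,0]>-125)&(X[:,0]<-10)&(abs(X[:,1])<105)&(X[:,2]>100)&(X[:,2]<240)]
print('under pts',len(k))
for lo in range(-125,-20,15):
    w=k[(k[:,0]>=lo)&(k[:,0]<lo+15)]
    if len(w): print(lo,len(w),np.percentile(w[:,1:],[3,50,97],axis=0).ravel())
plan(S(-99,253),Rt(.873,1),5)
E
```

```text
(np.float64(-176.04419768528163), np.float64(-0.7516684942447629), np.float64(316.9008491314028)) [-0.8 -0.2  2.1  0.9  0.8 -3. ] 0.0013465414166721013
under pts 14804
-125 920 [-10.8 217.1   0.5 227.3  11.3 231.4]
-110 444 [-10.7 199.6   0.  207.9  11.3 215.8]
-95 5112 [-93.3 184.4  -1.5 196.6  93.5 200.7]
-80 2455 [-92.  166.9   0.2 175.2  93.2 182.9]
-65 2008 [-92.4 149.7   0.7 157.6  93.2 165.5]
-50 1660 [-93.  132.4  -0.4 140.4  92.6 148.1]
-35 1395 [-92.3 115.3   0.5 123.8  93.  131.1]
rotvec/row [ 0. -0.  0.]
[-0.0001, 0.0, 0.02]
[-0.0001, 0.0001, 0.02]
[-0.0001, 0.0001, 0.02]
[-0.0001, 0.0001, 0.02]
[-0.0001, 0.0001, 0.02]
```

View pics/w3.png

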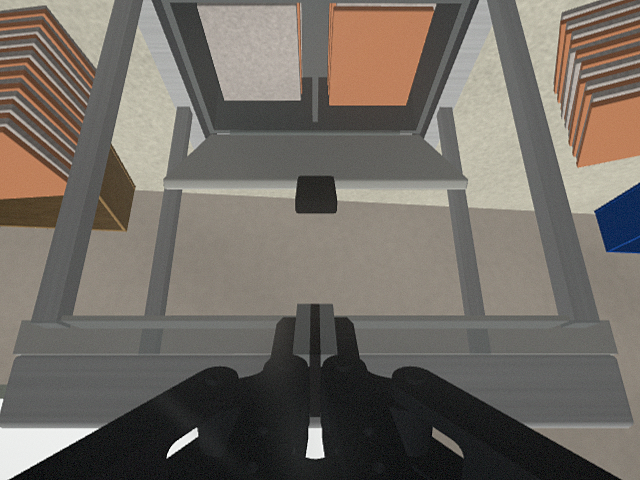

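Both measurements put the tab (px (316,195)) on the jaws' centre line, and the lid angle is about 0.88. Going forward over the tab's end.

Emit:
play_rows(increments=[[[0, 0, 0.02, 0, 0, 0, 0], [0, 0, 0.02, 0, 0, 0, 0], [0, 0, 0.02, 0, 0, 0, 0], [0, 0, 0.02, 0, 0, 0, 0], [0, 0, 0.02, 0, 0, 0, 0], [0, 0, 0, 0, 0, 0, 0]]])

```text
t: 10.6
tcp_pos: [610.5, -72.8, 256.7]
tcp_rot: [3.138, 0.864, -3.035]
ft_force: [-0.4, 0.1, -0.8]
grip_width: -0.003
grip_force: 0.0
```

```bash
python3 - <<'E'
from h import *
print(sz(),observe()['joint_pos'].round(2))
c=cam('side'); cv2.imwrite('pics/s4.png',cv2.resize(c['img'][140:340,220:460],(720,600)))
E
```

```text
(np.float64(-97.44265231755023), np.float64(1.462540659295529), np.float64(256.7166454733893)) [-0.58  0.05  2.09  1.12  0.57 -3.12]
```

View pics/s4.png

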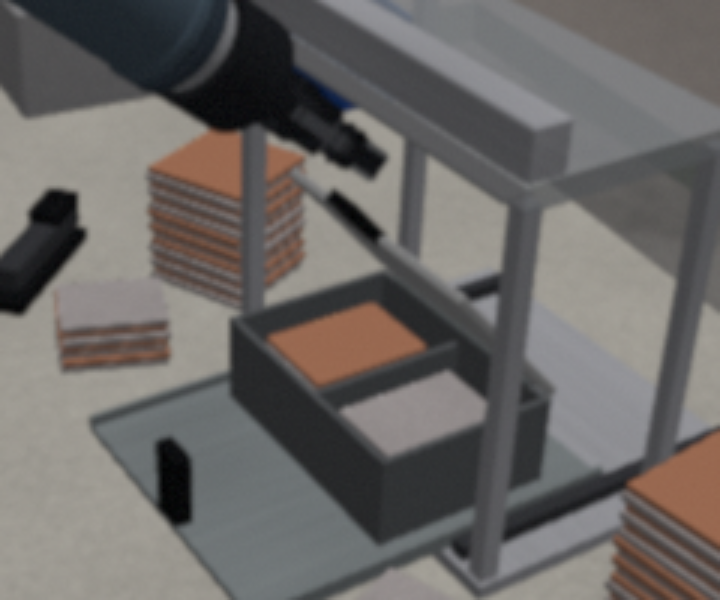

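The fingertips are past the tab's end and above it (crop px (378,160), tab at (355,215)), and clear of the bar. The wrist joint j6 is at its range end, so I'll reduce the tilt as I go down.

```bash
cat >> h.py <<'E'
def tcp_for(th,t,r=165,h=9):
    q=np.array([-r*np.cos(th)+h*np.sin(th),90.5+r*np.sin(th)+h*np.cos(th)])
    return q-17*np.array([np.sin(t),-np.cos(t)])-11*np.array([-np.cos(t),-np.sin(t)])
def arc(ths,ts):
    s=observe(); p=s['tcp_pos']; r0=R.from_euler('xyz',s['tcp_rot'])
    for th,t in zip(ths,ts):
        g=S(*tcp_for(th,t)); r1=Rt(t,1)
        print((r0.inv().apply(g-p)/1000).round(4).tolist(),(r0.inv()*r1).as_rotvec().round(3).tolist()); p=g;r0=r1
E
python3 - <<'E'
from h import *
arc(np.r_[.93,np.linspace(.88,.5,9)],np.linspace(.86,.78,10))
E
```

```text
[0.0069, -0.0014, 0.0068] [0.004, 0.005, 0.001]
[0.0079, -0.0, -0.0019] [0.0, 0.009, 0.0]
[0.0076, 0.0, -0.0014] [-0.0, 0.009, -0.0]
[0.0076, 0.0, -0.001] [0.0, 0.009, -0.0]
[0.0077, -0.0, -0.0005] [0.0, 0.009, 0.0]
[0.0077, -0.0, -0.0001] [-0.0, 0.009, -0.0]
[0.0077, -0.0, 0.0004] [0.0, 0.009, -0.0]
[0.0077, 0.0, 0.0008] [0.0, 0.009, 0.0]
[0.0076, 0.0, 0.0013] [0.0, 0.009, -0.0]
[0.0075, -0.0, 0.0017] [0.0, 0.009, -0.0]
```

Emit:
play_rows(increments=[[[0.0069, -0.0014, 0.0068, 0, 0.005, 0, 0], [0.0079, 0, -0.0019, 0, 0.009, 0, 0], [0.0076, 0, -0.0014, 0, 0.009, 0, 0], [0.0076, 0, -0.001, 0, 0.009, 0, 0], [0.0077, 0, -0.0005, 0, 0.009, 0, 0], [0, 0, 0, 0, 0, 0, 0]]])

```text
t: 11.4
tcp_pos: [587.9, -75.9, 232.9]
tcp_rot: [3.138, 0.817, -3.039]
ft_force: [-0.6, -0.3, 1.0]
grip_width: -0.0
grip_force: 0.0
```

```bash
cat >> h.py <<'E'
def lid():
    c=cam('side'); m=eyes.silhouettes('side','lid')
    if not m: print('no lid'); return c
    p=pts(c,m[0]['pixels']); X=(p-S(0,0))@R.from_euler('z',YAW).as_matrix()
    k=X[(X[:,0]>-150)&(X[:,0]<-20)&(abs(X[:,1])<105)&(X[:,2]>95)]
    f=np.polyfit(k[:,0],k[:,2],1); print('lid',m[0]['conf'],len(k),'angle',np.arctan(-f[0]),np.median(np.arctan2(k[:,2]-90.5,-k[:,0])))
    return c
E
python3 - <<'E'
from h import *
lid(); s=observe(); print(sz(),s['joint_pos'].round(2),s['tcp_rot'],tcp_for(.72,.82))
arc(np.linspace(.72,.36,10)[1:],np.linspace(.82,.75,10)[1:])
E
```

```text
lid 0.98 405 angle 0.7290636669865869 0.7871768612532816
(np.float64(-119.9425964038202), np.float64(0.69495581375109), np.float64(233.05066180604445)) [-0.6   0.05  2.13  1.09  0.57 -3.12] [ 3.13833124  0.81726768 -3.03890017] [-123.03852909  225.70508709]
[0.014, -0.0007, 0.0028] [0.002, 0.005, -0.002]
[0.0065, 0.0, 0.0004] [0.0, 0.008, 0.0]
[0.0064, -0.0, 0.0007] [-0.0, 0.008, -0.0]
[0.0064, -0.0, 0.001] [-0.0, 0.008, -0.0]
[0.0064, 0.0, 0.0013] [0.0, 0.008, 0.0]
[0.0063, -0.0, 0.0016] [-0.0, 0.008, 0.0]
[0.0062, 0.0, 0.0019] [0.0, 0.008, -0.0]
[0.0061, -0.0, 0.0022] [0.0, 0.008, 0.0]
[0.006, 0.0, 0.0025] [-0.0, 0.008, 0.0]
```

```bash
python3 - <<'E'
from h import *
arc(np.linspace(.76,.36,11)[1:],np.linspace(.82,.55,11)[1:])
E
```

```text
[0.007, -0.0007, 0.0031] [0.002, 0.024, -0.002]
[0.0062, 0.0, 0.0005] [0.0, 0.027, -0.0]
[0.0061, -0.0, 0.0009] [-0.0, 0.027, 0.0]
[0.0061, 0.0, 0.0013] [0.0, 0.027, -0.0]
[0.006, 0.0, 0.0018] [0.0, 0.027, -0.0]
[0.0059, -0.0, 0.0022] [-0.0, 0.027, 0.0]
[0.0057, 0.0, 0.0026] [-0.0, 0.027, 0.0]
[0.0056, 0.0, 0.003] [0.0, 0.027, -0.0]
[0.0054, -0.0, 0.0034] [0.0, 0.027, -0.0]
[0.0051, 0.0, 0.0038] [-0.0, 0.027, -0.0]
```

Emit:
play_rows(increments=[[[0.007, -0.0007, 0.0031, 0, 0.024, 0, 0], [0.0062, 0, 0.0005, 0, 0.027, 0, 0], [0.0061, 0, 0.0009, 0, 0.027, 0, 0], [0.0061, 0, 0.0013, 0, 0.027, 0, 0], [0.006, 0, 0.0018, 0, 0.027, 0, 0], [0.0059, 0, 0.0022, 0, 0.027, 0, 0], [0.0057, 0, 0.0026, 0, 0.027, 0, 0], [0.0056, 0, 0.003, 0, 0.027, 0, 0], [0.0054, 0, 0.0034, 0, 0.027, 0, 0], [0.0051, 0, 0.0038, 0, 0.027, 0, 0]]])

```text
t: 12.75
tcp_pos: [558.1, -79.9, 177.6]
tcp_rot: [3.14, 0.55, -3.037]
ft_force: [-0.1, 0.2, 2.0]
grip_width: 0.001
grip_force: 0.7
```

```bash
python3 - <<'E'
from h import *
lid(); s=observe(); print(sz(),s['joint_pos'].round(2),s['tcp_rot'],tcp_for(.36,.55),s['ft_force'])
arc(np.linspace(.36,-.02,11)[1:],[.55]*10)
E
```

```text
lid 0.8 1701 angle 0.3649539595061224 0.4455739831000795
(np.float64(-150.39067339287934), np.float64(0.1503235598919581), np.float64(177.3015755290349)) [-0.54  0.11  2.05  0.59  0.6  -2.64] [ 3.13918197  0.55016019 -3.03714924] [-150.76042096  177.2907963 ] [-0.22572818 -0.3464847  -0.27918167]
[0.0054, -0.0002, 0.0035] [0.002, 0.0, -0.0]
[0.0049, -0.0, 0.0039] [0.0, 0.0, 0.0]
[0.0048, -0.0, 0.0041] [0.0, 0.0, 0.0]
[0.0046, 0.0, 0.0042] [0.0, 0.0, 0.0]
[0.0045, 0.0, 0.0044] [0.0, 0.0, 0.0]
[0.0043, 0.0, 0.0046] [0.0, 0.0, 0.0]
[0.0041, 0.0, 0.0047] [0.0, 0.0, 0.0]
[0.0039, 0.0, 0.0049] [0.0, 0.0, 0.0]
[0.0038, -0.0, 0.005] [0.0, 0.0, 0.0]
[0.0036, 0.0, 0.0052] [0.0, 0.0, 0.0]
```

Tracking well. Continuing to shut.

Emit:
play_rows(increments=[[[0.0054, 0, 0.0035, 0, 0, 0, 0], [0.0049, 0, 0.0039, 0, 0, 0, 0], [0.0048, 0, 0.0041, 0, 0, 0, 0], [0.0046, 0, 0.0042, 0, 0, 0, 0], [0.0045, 0, 0.0044, 0, 0, 0, 0], [0.0043, 0, 0.0046, 0, 0, 0, 0], [0.0041, 0, 0.0047, 0, 0, 0, 0], [0.0039, 0, 0.0049, 0, 0, 0, 0], [0.0038, 0, 0.005, 0, 0, 0, 0], [0, 0, 0, 0, 0, 0, 0]]])

```text
t: 14.1
tcp_pos: [543.8, -80.7, 122.1]
tcp_rot: [3.138, 0.549, -3.038]
ft_force: [0.0, 0.1, -0.4]
grip_width: -0.0
grip_force: 0.0
```

```bash
python3 - <<'E'
from h import *
s=observe(); print(sz(),s['ft_force'],tcp_for(0,.55)); lid()
E
```

```text
(np.float64(-164.6981260614672), np.float64(0.5283780633331342), np.float64(122.11281609699981)) [ 0.00494539  0.11333686 -0.43850182] [-164.50791315  119.74247639]
lid 0.69 2811 angle 0.017561182392871296 0.09555656707314615
```

Emit:
play_rows(increments=[[[0.001, 0, 0.0017, 0, 0, 0, 0], [0.001, 0, 0.0017, 0, 0, 0, 0], [0.0005, 0, 0.0009, 0, 0, 0, 0], [0, 0, 0, 0, 0, 0, 0]]])

```text
t: 14.7
tcp_pos: [544.3, -81.0, 118.1]
tcp_rot: [3.139, 0.551, -3.038]
ft_force: [-1.2, -1.1, 3.1]
grip_width: -0.002
grip_force: 1.2
```

Emit:
play_rows(increments=[[[0.0005, 0, 0.0009, 0, 0, 0, 0], [0.0005, 0, 0.0009, 0, 0, 0, 0], [0.0005, 0, 0.0009, 0, 0, 0, 0], [0, 0, 0, 0, 0, 0, 0], [0, 0, 0, 0, 0, 0, 0]]])

```text
t: 15.32
tcp_pos: [546.4, -81.0, 117.6]
tcp_rot: [3.14, 0.556, -3.037]
ft_force: [-2.1, 4.9, 15.1]
grip_width: 0.001
grip_force: 8.0
```

Emit:
play_rows(increments=[[[0, 0, -0.002, 0, 0, 0, 0], [-0.002, 0, -0.008, 0, 0, 0, 0], [0, 0, -0.02, 0, 0, 0, 0], [0, 0, -0.04, 0, 0, 0, 0], [0, 0, -0.04, 0, 0, 0, 0], [0, 0, -0.04, 0, 0, 0, 0], [0, 0, 0, 0, 0, 0, 0], [0, 0, 0, 0, 0, 0, 0]]])

```text
t: 16.32
tcp_pos: [467.6, -89.3, 243.2]
tcp_rot: [3.139, 0.55, -3.038]
ft_force: [0.4, 0.5, 0.0]
grip_width: -0.003
grip_force: 0.0
```

```bash
python3 - <<'E'
from h import *
np.set_printoptions(precision=2,suppress=True)
print(sz())
Rz=R.from_euler('z',YAW).as_matrix()
for n in('wrist','side'):
    c=cam(n); P=pts(c,np.ones((480,640),bool)); X=(P-S(0,0))@Rz
    q=P[(abs(P[:,2]-75)<5)&(abs(P[:,0]-468)<25)&(abs(P[:,1]+89)<35)]
    if len(q)>5: print(n,'pull top',len(q),cv2.minAreaRect(q[:,:2].astype(np.float32)))
    k=X[(X[:,0]>-136)&(X[:,0]<-6)&(abs(X[:,1])<95)&(abs(X[:,2]-98)<12)]
    for lo in range(-135,0,30):
        w=k[(k[:,0]>=lo)&(k[:,0]<lo+30)]; print(n,lo,len(w),np.median(w[:,2]) if len(w) else '')
    t=X[(X[:,0]>-178)&(X[:,0]<-146)&(abs(X[:,1])<9)&(abs(X[:,2]-99)<12)]; print(' tab',len(t),np.median(t,0) if len(t) else '')
    if n=='side': cv2.imwrite('pics/s5.png',cv2.resize(c['img'][140:410,220:540],(711,600)))
E
```

```text
(np.float64(-241.3140461131828), np.float64(-0.029125393975200507), np.float64(243.18914089495453))
wrist pull top 1063 ((470.248291015625, -88.87406921386719), (14.212186813354492, 30.11690902709961), 5.320115566253662)
wrist -135 5664 98.85623224210069
wrist -105 4654 98.84293127871022
wrist -75 3852 98.83994616471008
wrist -45 2529 98.82481888490977
wrist -15 532 98.80620443803141
 tab 915 [-165.7    -0.18   99.78]
side pull top 64 ((470.1888732910156, -89.11180114746094), (14.234591484069824, 30.789751052856445), 3.4521024227142334)
side -135 761 96.6619445193013
side -105 734 96.78919532959537
side -75 699 96.82153100449045
side -45 564 96.75002854040537
side -15 157 96.48504624296254
 tab 99 [-164.68   -0.49   97.39]
```

View pics/s5.png

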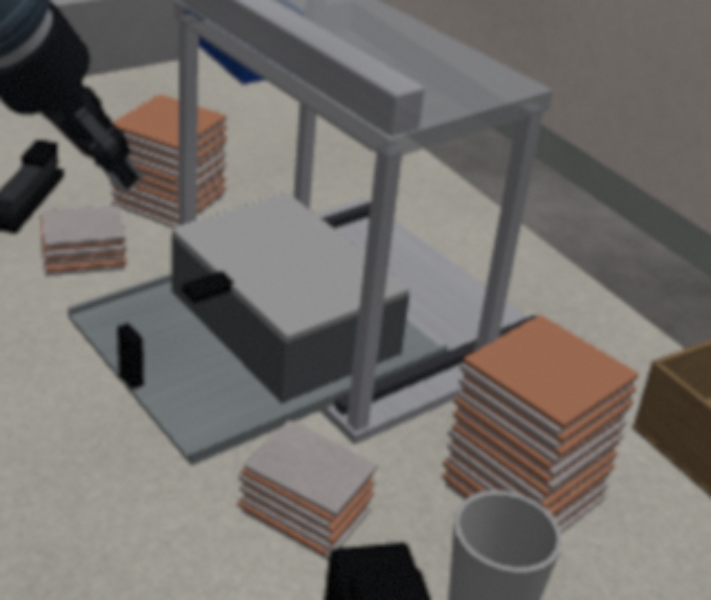

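The picture shows the lid flat on the case and its tab (px (208,287)) horizontal. The pull (px (131,355)) is within about 1 mm of its place at the stop, the piles look undisturbed, and the gripper touches nothing.

```bash
python3 -c "
from rig import order
print(order.hand_in())"
```

```text
the job is handed in; nothing more can be done
None
```

I handed the job in with the tray out at its stop to within about 1.5 mm, the lid shut flat without slamming and nothing else seen to have moved; no verdict came back.

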